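Put leftover pipe fittings back in their stock bins

ROBOT

A 6-joint arm with a two-finger parallel gripper is mounted at the origin on the work surface. World frame = base frame: x ahead of the robot, y to its left, z up, the work surface at z = 0. Lengths are in m, angles in degrees, forces in N, time in s.
With the tool pointing down it reaches from about 0.4 to 0.825 m from the base axis. Payload 7 kg.
Tool frame: the origin (TCP) lies midway between the tips of the shut fingers; the grasp point (between the pads) lies 19 mm behind it; z points along the fingers, y is the direction in which the jaws open and shut (so a half turn about z gives the same grasp; the last joint's range is limited). The gripper opens to 88 mm and grips with 3 to 60 N. Pads are 19 mm wide; open, the fingers measure 130 mm over their backs; the gripper's body (78 mm by 193 mm) begins 47 mm behind the grasp point.
Start: joints at [84.059, 20.546, 0.682, 0, -70.136, -16.507], TCP at [0.258, 0.624, 0.227] pointing down, gripper open.
Joint ranges: [-176.03, 176.03], [-82.01, 121.73], [-58.28, 71.71], [-173.87, 95.51], [-174.79, -0.11], [-173.66, 173.66]. Speed limits (degrees/s): [136.94, 136.94, 172.46, 180, 180, 180].

INTERFACE

Orientations are given as a 3x3 rotation matrix whose columns are the frame's x, y, z axes.
In Python, from rig import robot gives the robot as it stands. Calls block until the motion is done:
- robot.goto(position, orientation): joint-space move of the TCP to a pose.
- robot.servo_line(position, ori=None, speed=0.15): straight line of the TCP; ori=None keeps the orientation; speed is the mean speed in m/s.
- robot.movej(angles): joint-space move.
- robot.move_gripper(opening): opening from 0.0 (shut) to 1.0 (fully open); the grip force is fixed at half the most; returns when the fingers have stopped.
- robot.dwell(seconds).
- robot.ik(position, orientation): joint angles nearest the present ones, or None.
- robot.grab_frame(name): name is "scene" or "side" or "wrist"; returns (picture, depth): 384x512x3 uint8, red, green, blue; 384x512 float32, m along the optical axis (not along the pixel's ray), 0 where there is no reading.
- robot.camera_info(name): a dict with "vfov" (degrees; the focal length in pixels is half the picture's height over the tangent of half this angle, whatever the lens; pixels are square), "cx", "cy" (the principal point, pixels), "view" (4x4, takes a point from world to camera coordinates); the wrist camera has in their place "T_tool_cam" (4x4, takes a point from camera to tool coordinates, whose origin is the TCP and whose axes are the flange's). Camera axes: x right, y down, z forward; pixel columns grow to the right and rows downward; lengths in m; the calibration is good to about 2 mm. The wrist camera is an equidistant fisheye: a pixel r from the principal point sees the ray r / f radians off the axis. A picture is of the moment at which its call begins: read the wrist's pose just before it. camera_info takes no time and is no camera call.
A pose or a line that the arm cannot do raises robot.Unreachable and nothing moves.
- robot.job_done(): hands the job in, once; it reports no verdict.
Readings, each from a call of its own:
- robot.read_t(): time.
- robot.read_qpos(): joint angles.
- robot.read_qvel(): joint speeds.
- robot.read_effort(): joint torques, N m.
- robot.read_position(): TCP position.
- robot.read_tcp_rot(): TCP orientation.
- robot.read_force(): force on the tool from outside, world axes, zero at the start.
- robot.read_ft_torque(): the same for the moment, N m.
- robot.read_grip_width(): opening from 0.0 (shut) to 1.0 (fully open).
Only numpy, scipy, OpenCV 4.12 (cv2) and the standard library are available. Lean on these libraries where they do the work, as an engineer would, in place of code of your own. Each camera call takes 0.05 s, during which the arm holds its last target.

TASK

Put the five loose pipe fittings on the bench top away in the blue stock bins, each in the bin that already holds its own kind: elbows with the elbows, tees with the tees, the straight coupling with the couplings. Lower them in rather than dropping them, and leave every one down on its bin's floor, not piled on another or sticking up above the side walls, so that the bins can be stacked again. Leave the spray can and the roll of tape where they stand.

Things in the scene. Friction and masses are not known exactly. Their poses are not given: they have to be found in the camera images.
- elbow_a: Loose grey iron 90-degree pipe elbow (two alike) lying flat. Origin where its arm axes cross, 18 mm over the bench; round arms along its +x and +y, 31 mm across, 33 mm from origin to open face, 36 mm band on the last 12 mm; z up, height 36 mm. Rounded heel (radius 18 mm about the origin): 51 mm from heel to face, a firm pinch along x near x = 8, y = 3 mm. 0.17 kg.
- elbow_b: Loose grey iron 90-degree pipe elbow (two alike) lying flat. Origin where its arm axes cross, 18 mm over the bench; round arms along its +x and +y, 31 mm across, 33 mm from origin to open face, 36 mm band on the last 12 mm; z up, height 36 mm. Rounded heel (radius 18 mm about the origin): 51 mm from heel to face, a firm pinch along x near x = 8, y = 3 mm. 0.17 kg.
- tee_a: Loose grey iron pipe tee (two alike) lying flat. Origin where its axes cross, 18 mm over the bench; run along its y, 33 mm each way; branch along +x, open face at 33 mm; z up. Round, 31 mm across, 36 mm bands on the last 12 mm of each arm; height 36 mm. Plain back at x = -15.5 mm: 48.5 mm from back to branch face, a firm pinch along x near x = 9, y = 0. 0.23 kg.
- tee_b: Loose grey iron pipe tee (two alike) lying flat. Origin where its axes cross, 18 mm over the bench; run along its y, 33 mm each way; branch along +x, open face at 33 mm; z up. Round, 31 mm across, 36 mm bands on the last 12 mm of each arm; height 36 mm. Plain back at x = -15.5 mm: 48.5 mm from back to branch face, a firm pinch along x near x = 9, y = 0. 0.23 kg.
- coupling: A loose galvanised-iron straight pipe coupling (a plain grey tube, ring-shaped from above), standing on end on the bench. 39 mm high, 36 mm across the bands at its two ends, 33.6 mm at its waist. Take it by the outside. Origin at its middle, 19.5 mm above the bench; z along its axis. About 0.12 kg. It goes to the coupling bin.
- elbow_bin: Fixed blue bin with two loose elbows (lying flat) as stock behind x = +25 mm; the front part is free, room for two fittings at y = +39 and -39 mm. Three alike bins side by side, in any order. 180 mm deep (x, away from robot), 170 mm wide (y), walls and floor 4 mm; sides and back 50 mm high, front (-x) 34 mm. Origin at the underside's centre, z up, yaw within 0.1 rad of the world's.
- tee_bin: Fixed blue bin with two loose tees (lying flat) as stock behind x = +25 mm; the front part is free, room for two fittings at y = +39 and -39 mm. Three alike bins side by side, in any order. 180 mm deep (x, away from robot), 170 mm wide (y), walls and floor 4 mm; sides and back 50 mm high, front (-x) 34 mm. Origin at the underside's centre, z up, yaw within 0.1 rad of the world's.
- coupling_bin: Fixed blue bin with two loose couplings (standing on end) as stock behind x = +25 mm; the front part is free, room for two fittings at y = +39 and -39 mm. Three alike bins side by side, in any order. 180 mm deep (x, away from robot), 170 mm wide (y), walls and floor 4 mm; sides and back 50 mm high, front (-x) 34 mm. Origin at the underside's centre, z up, yaw within 0.1 rad of the world's.
- spray_can: Bystander: a blue and yellow spray can, 66 mm across and about 195 mm tall, standing on the bench at the right (-y) of the bins. Origin at the centre of its underside. Leave it alone.
- tape_roll: Bystander: a roll of yellow tape, 100 mm across and 48 mm high, lying flat on the bench at the left (+y) of the bins. Origin at the centre of its underside. Leave it alone.
Mind the look-alikes: they are no part of the job. Leave any green look-alike of the elbow_a alone.

How it is judged:
By the outcome, as a careful person would: the job done as asked, in the order asked, and still so for the second after the job is handed in, with the robot touching nothing.
It also fails if it takes over 104 s, if anything falls off the work surface, if the arm or the gripper's body presses on something with over 40 N, if the wrist force passes 120 N, or if a joint passes its speed limit or range.

## Working session

There is one attempt and no reset: what is moved stays moved. The work goes in short steps, each a Python script; the robot and the scene stay as the last script left them, time stands still between calls to the robot, and variables do not carry over. Pictures are saved under pics/ and viewed, and the job is handed in when it is done.

```bash
ls; mkdir -p pics; python3 - <<'E'
from rig import robot
import cv2,numpy as np
print(robot.read_t())
for n in ("scene","side","wrist"):
    im,d=robot.grab_frame(n); cv2.imwrite(f"pics/{n}0.png",im[:,:,::-1]); np.savez(f"{n}0.npz",im=im,d=d)
    print(n,robot.camera_info(n))
print(robot.read_position(),robot.read_tcp_rot(),robot.read_t())
E
```

```text
pics
0.0
scene {'vfov': 53.59175313350359, 'cx': 253.14174534890074, 'cy': 186.22328154170486, 'view': array([[-0.87580849,  0.48264232, -0.00398372,  0.42182319],
       [ 0.41866203,  0.75555031, -0.50385101, -0.18850392],
       [-0.24016992, -0.44294482, -0.86378139,  1.21359699],
       [ 0.        ,  0.        ,  0.        ,  1.        ]])}
side {'vfov': 46.65229289904742, 'cx': 250.51978527692432, 'cy': 200.6120931109143, 'view': array([[ 9.98965018e-01, -4.54688739e-02,  1.21389371e-03,
        -4.92812203e-01],
       [-2.94383492e-02, -6.66653250e-01, -7.44786431e-01,
         4.45315880e-02],
       [ 3.46738465e-02,  7.43979855e-01, -6.67301805e-01,
         1.53144305e+00],
       [ 0.00000000e+00,  0.00000000e+00,  0.00000000e+00,
         1.00000000e+00]])}
wrist {'vfov': 65.70646984690485, 'cx': 256.02268473648434, 'cy': 190.86483708778715, 'T_tool_cam': array([[ 9.31775516e-04, -9.69710617e-01, -2.44254891e-01,
         6.51171301e-02],
       [ 9.99999558e-01,  8.71961633e-04,  3.53010951e-04,
         5.63133036e-04],
       [-1.29337574e-04, -2.44255112e-01,  9.69711000e-01,
        -1.57934911e-01],
       [ 0.00000000e+00,  0.00000000e+00,  0.00000000e+00,
         1.00000000e+00]])}
[0.25764375 0.62352826 0.22586565] [[ 9.24200939e-01 -3.81906426e-01 -3.27611646e-04]
 [-3.81906539e-01 -9.24200207e-01 -1.17143155e-03]
 [ 1.44598483e-04  1.20775516e-03 -9.99999260e-01]] 0.15
```

View pics/scene0.png

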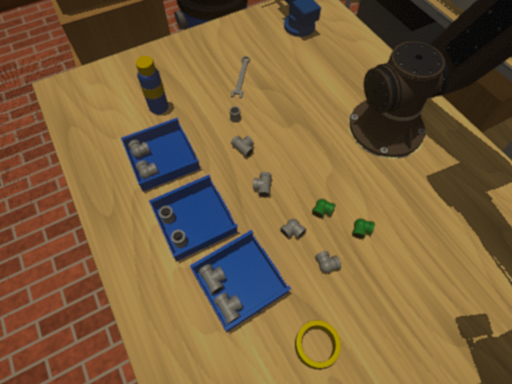

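View pics/side0.png

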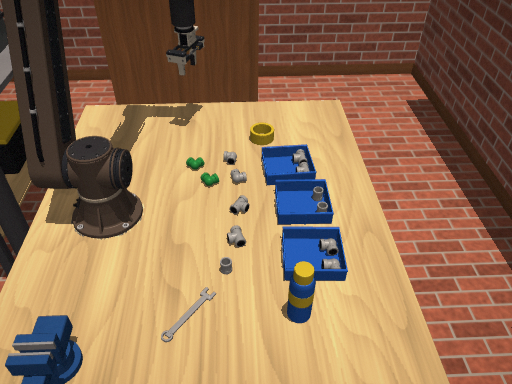

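View pics/wrist0.png

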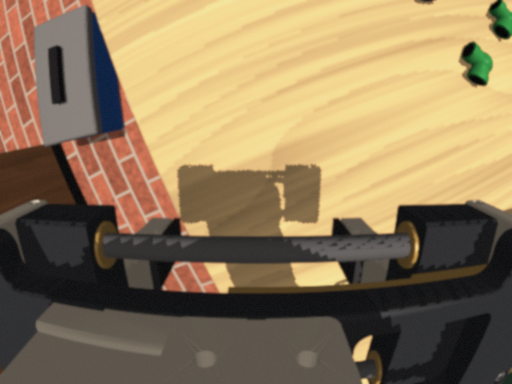

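Scene view: the loose pieces are at about (235,114), (243,146), (262,184), (292,229) and (327,262). The bins are centred near (160,155), (193,215) and (240,280). I'll zoom in to identify the kinds and get coarse positions.

```bash
cat > h.py <<'E'
import numpy as np, cv2
def pose(R,p):
    T=np.eye(4);T[:3,:3]=R;T[:3,3]=p;return T
def cam_world(info,T_tool=None):
    return np.linalg.inv(info['view']) if 'view' in info else T_tool@info['T_tool_cam']
def rays(info,uv):
    uv=np.atleast_2d(np.asarray(uv,float)); f=192/np.tan(np.radians(info['vfov']/2))
    x=(uv[:,0]-info['cx'])/f; y=(uv[:,1]-info['cy'])/f
    if 'view' in info: return np.c_[x,y,np.ones(len(x))]
    r=np.hypot(x,y)+1e-12; return np.c_[np.sin(r)*x/r,np.sin(r)*y/r,np.cos(r)]
def plane(info,uv,z,T_tool=None):
    T=cam_world(info,T_tool); d=rays(info,uv)@T[:3,:3].T; o=T[:3,3]
    return o+d*((z-o[2])/d[:,2])[:,None]
def cloud(info,depth,T_tool=None):
    v,u=np.mgrid[0:384,0:512]; d=rays(info,np.c_[u.ravel(),v.ravel()]); d=d/d[:,2:3]
    T=cam_world(info,T_tool); P=(d*depth.ravel()[:,None])@T[:3,:3].T+T[:3,3]
    P[depth.ravel()<=0]=np.nan
    return P.reshape(384,512,3)
E
python3 - <<'E'
from rig import robot
from h import *
for n,bb in (("scene",(110,95,370,345)),("side",(170,110,370,310))):
    z=np.load(n+'0.npz');im=z['im'];x0,y0,x1,y1=bb
    cv2.imwrite(f'pics/{n}0z.png',cv2.resize(im[y0:y1,x0:x1,::-1],None,fx=560/(y1-y0),fy=560/(y1-y0),interpolation=cv2.INTER_CUBIC))
info=robot.camera_info('scene')
for uv in [(235,114),(243,146),(262,184),(292,229),(327,262),(323,208),(363,228)]: print(uv,plane(info,[uv],.02)[0].round(3))
C=cloud(info,np.load('scene0.npz')['d'])
for uv in [(235,114),(243,146),(262,184),(292,229),(327,262),(323,208),(363,228),(340,300)]: print(C[uv[1],uv[0]].round(3))
im=np.load('scene0.npz')['im'].astype(int)
m=((im[:,:,2]>im[:,:,0]+50)&(im[:,:,2]>im[:,:,1]+40)).astype(np.uint8)
k,l,s,c=cv2.connectedComponentsWithStats(m)
for i in range(1,k):
    if s[i,4]>800:
        P=C[l==i]; print(s[i],c[i]); 
        for zz in (P[:,2]<.01,P[:,2]>.04): print(np.nanmedian(P[zz],axis=0).round(3))
        w=P[P[:,2]>.03][:,:2]
        r=cv2.minAreaRect(w.astype(np.float32)); print(r)
E
```

```text
(235, 114) [ 0.401 -0.266  0.02 ]
(243, 146) [ 0.439 -0.142  0.02 ]
(262, 184) [0.454 0.003 0.02 ]
(292, 229) [0.453 0.163 0.02 ]
(327, 262) [0.423 0.284 0.02 ]
(323, 208) [0.345 0.151 0.02 ]
(363, 228) [0.285 0.252 0.02 ]
[ 0.408 -0.252  0.038]
[ 0.443 -0.132  0.035]
[0.458 0.009 0.032]
[0.456 0.166 0.03 ]
[0.429 0.287 0.036]
[0.351 0.155 0.033]
[0.293 0.256 0.035]
[0.444 0.376 0.002]
[ 138  130   60   54 1513] [168.9709187  153.49306015]
[ 0.642 -0.243  0.005]
[ 0.676 -0.146  0.051]
((0.6699166297912598, -0.20387393236160278), (0.12732434272766113, 0.1764286309480667), 87.62118530273438)
[ 163  184   74   73 2605] [199.08176583 218.2403071 ]
[0.654 0.    0.005]
[0.673 0.091 0.05 ]
((0.6349951028823853, 0.0608096644282341), (0.23218022286891937, 0.11786942929029465), 38.92000198364258)
[ 191  231   99   99 3538] [244.44940644 279.34963256]
[0.618 0.217 0.004]
[0.661 0.278 0.05 ]
((0.6405944228172302, 0.218155637383461), (0.1770036667585373, 0.17938677966594696), 3.409167528152466)
```

View pics/scene0z.png

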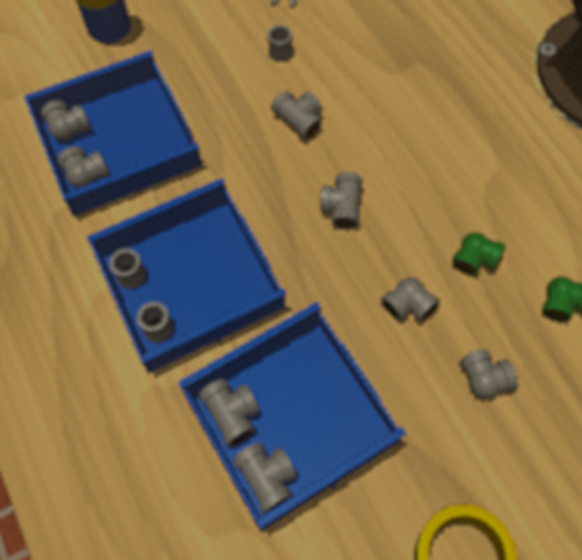

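View pics/side0z.png

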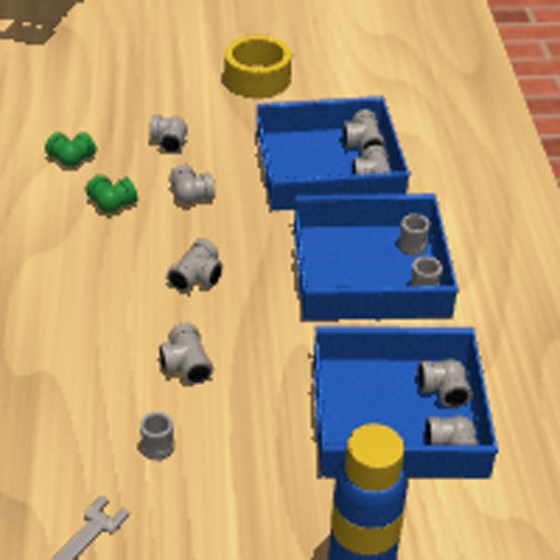

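The left bin (+y) holds tees, the middle one couplings and the right one (-y) elbows. The loose tees are near y=-0.13 and 0.01, the elbows near y=0.17 and 0.29, and the coupling near y=-0.25. Next I'll take wrist views of the row and the bins.

```bash
python3 - <<'E'
from rig import robot
from h import *
R=np.diag([1.,-1,-1])
for p in [(.4,.22,.2),(.42,-.12,.2),(.57,0.02,.3)]: print(p,robot.ik(p,R))
for i,p in enumerate([(.4,.22,.2),(.42,-.12,.2)]):
    robot.goto(p,R); robot.dwell(.2)
    T=pose(robot.read_tcp_rot(),robot.read_position())
    im,d=robot.grab_frame('wrist'); np.savez(f'w{i}.npz',im=im,d=d,T=T); cv2.imwrite(f'pics/w{i}.png',im[:,:,::-1])
    print(T[:3,3],robot.read_t())
E
```

```text
(0.4, 0.22, 0.2) [ 53.65456938   0.70882947 -27.94628265   0.         -61.34488789
  36.34543062]
(0.42, -0.12, 0.2) [ 10.10081662  -1.37578791 -30.01296032   0.         -61.36282759
  79.89918338]
(0.57, 0.02, 0.3) [ 21.66020733   8.43457761  -6.03681933   0.         -75.52860306
  68.33979267]
[0.39999842 0.22067895 0.19985901] 1.9833
[ 0.42032678 -0.11918771  0.19998742] 3.5167
```

```bash
ls -la pics
```

```text
total 2156
drwxr-xr-x 2 agent agent   4096 Dec  7 09:30 .
drwxr-xr-x 3 agent agent   4096 Dec  7 09:30 ..
-rw-r--r-- 1 agent agent 297524 Dec  7 09:29 scene0.png
-rw-r--r-- 1 agent agent 372456 Dec  7 09:29 scene0z.png
-rw-r--r-- 1 agent agent 329310 Dec  7 09:29 side0.png
-rw-r--r-- 1 agent agent 393551 Dec  7 09:29 side0z.png
-rw-r--r-- 1 agent agent 260862 Dec  7 09:30 w0.png
-rw-r--r-- 1 agent agent 259177 Dec  7 09:30 w1.png
-rw-r--r-- 1 agent agent 271436 Dec  7 09:29 wrist0.png
```

View pics/w0.png

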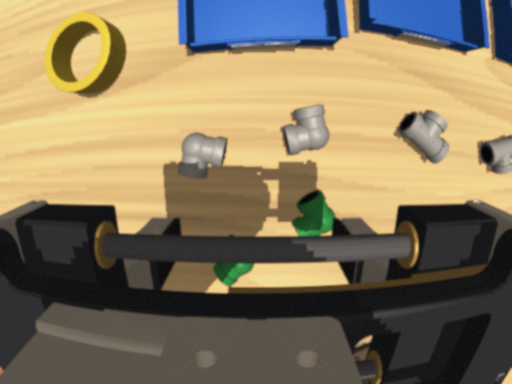

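View pics/w1.png

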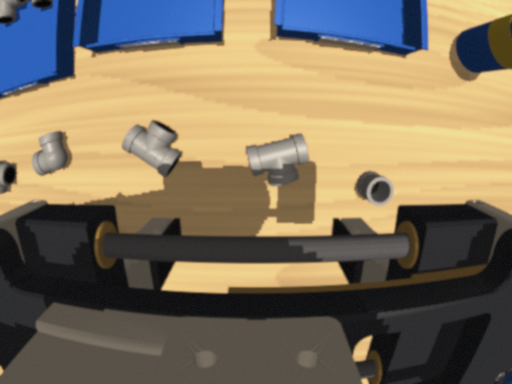

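In w0 the elbows are at (203,153) and (307,130). In w1 the tees are at (152,145) and (280,158), and the coupling is at (374,187). The next step is to segment them by height and colour and fit their poses on the axis plane.

```bash
cat > seg.py <<'E'
from rig import robot
from h import *
def grey(im,C,zmin=.006,zmax=.06):
    hsv=cv2.cvtColor(im,cv2.COLOR_RGB2HSV)
    m=((hsv[...,1]<70)&(C[...,2]>zmin)&(C[...,2]<zmax)).astype(np.uint8)
    return m
def blobs(m,amin=150):
    k,l,s,c=cv2.connectedComponentsWithStats(m)
    return [((l==i),c[i],s[i]) for i in range(1,k) if s[i,4]>amin]
def topmask(info,mask,zp,T=None,res=.0005,half=.06):
    """resample image mask on plane z=zp -> metric mask; returns mask, origin"""
    v,u=np.nonzero(mask); P=plane(info,np.c_[u,v],zp,T); c=P.mean(0)[:2]
    n=int(2*half/res)
    g=(np.arange(n)-n/2)*res
    X,Y=np.meshgrid(c[0]+g,c[1]+g,indexing='ij')
    W=np.stack([X,Y,np.full_like(X,zp),np.ones_like(X)],-1)@np.linalg.inv(cam_world(info,T)).T
    f=192/np.tan(np.radians(info['vfov']/2))
    if 'view' in info: uu=W[...,0]/W[...,2]*f; vv=W[...,1]/W[...,2]*f
    else:
        r=np.hypot(W[...,0],W[...,1]); th=np.arctan2(r,W[...,2]); uu=W[...,0]/r*th*f; vv=W[...,1]/r*th*f
    M=cv2.remap(mask.astype(np.float32),(uu+info['cx']).astype(np.float32),(vv+info['cy']).astype(np.float32),cv2.INTER_LINEAR)
    return (M>.5).astype(np.uint8),X,Y
E
python3 - <<'E'
from seg import *
info=robot.camera_info('wrist')
out=[]
for i in (0,1):
    z=np.load(f'w{i}.npz'); C=cloud(info,z['d'],z['T']); m=grey(z['im'],C); m[195:]=0; m[:70]=0
    print('bench z',np.nanmedian(C[100:170,230:260,2]),np.nanmedian(C[80:110,330:360,2]))
    for b,c,s in blobs(m):
        M,X,Y=topmask(info,b,.018,z['T']); 
        pts=np.c_[X[M>0],Y[M>0]]; mu=pts.mean(0); w,V=np.linalg.eigh(np.cov((pts-mu).T))
        ax=V[:,1]; q=(pts-mu)@V; sk=(q**3).mean(0)/w**1.5
        print(i,c.round(1),s[4],mu.round(4),'len',(4*np.sqrt(w)).round(4),'ang',np.degrees(np.arctan2(ax[1],ax[0])).round(1),'minor skew',sk.round(2),'minor',V[:,0].round(2),'zmax',np.nanpercentile(C[b][:,2],95).round(4))
        out.append(M[::-1,::-1]*255)   # up = +x, left = +y
cv2.imwrite('pics/masks.png',np.hstack(out)[:, :])
im=np.hstack(out); n=len(out); print(n,im.shape)
cv2.imwrite('pics/masks.png',cv2.resize(im,(min(800,n*130),130)))
E
```

```text
bench z -0.0002495942173994514 -0.0002624282336664008
0 [306.8 129.8] 1541 [0.4515 0.1617] len [0.0472 0.0605] ang 145.3 minor skew [0.18 0.02] minor [-0.57 -0.82] zmax 0.0356
0 [426.8 134.1] 1584 [4.54e-01 2.00e-04] len [0.0574 0.081 ] ang 58.2 minor skew [-0.36 -0.02] minor [-0.85  0.53] zmax 0.0354
0 [200.7 154.8] 1569 [0.4221 0.285 ] len [0.0475 0.063 ] ang 129.3 minor skew [-0.19  0.06] minor [-0.77 -0.63] zmax 0.0357
0 [498.8 154.6] 838 [ 0.4353 -0.1433] len [0.0568 0.0769] ang 79.8 minor skew [-0.19  0.34] minor [-0.98  0.18] zmax 0.0351
bench z -8.293669065589926e-05 -0.00016897114774258593
1 [152.4 145.8] 1824 [0.4547 0.0049] len [0.0523 0.0756] ang 61.1 minor skew [-0.27  0.09] minor [-0.88  0.48] zmax 0.0355
1 [ 49.6 153.7] 1043 [0.4509 0.1652] len [0.0517 0.0739] ang 123.1 minor skew [0.03 0.23] minor [-0.84 -0.55] zmax 0.0354
1 [278.8 159. ] 2049 [ 0.4373 -0.1462] len [0.0545 0.0722] ang 104.5 minor skew [ 0.33 -0.  ] minor [-0.97 -0.25] zmax 0.0355
1 [  5.1 175.5] 294 [0.4226 0.2691] len [0.0353 0.0583] ang 144.7 minor skew [0.14 0.2 ] minor [-0.58 -0.82] zmax 0.0346
1 [374.5 184.3] 576 [ 0.4083 -0.2673] len [0.0289 0.057 ] ang 80.5 minor skew [ 0.03 -0.21] minor [-0.99  0.16] zmax 0.0394
9 (240, 2160)
```

View pics/masks.png

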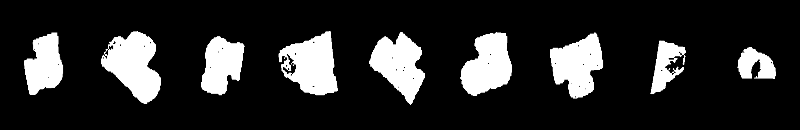

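```bash
cat > fit.py <<'E'
from seg import *
def topraster(P,zlo,res=.0005):
    P=P[(P[:,2]>zlo)&(P[:,2]<zlo+.03)][:,:2]; o=P.min(0)-.01; n=np.ceil((P.max(0)+.01-o)/res).astype(int)
    G=np.zeros(n,np.uint8); k=((P-o)/res).astype(int); G[k[:,0],k[:,1]]=1
    G=cv2.morphologyEx(G,cv2.MORPH_CLOSE,np.ones((9,9),np.uint8))
    return np.argwhere(G)*res+o+res/2
def fit(P,kind,base=0.):
    t=topraster(P,base+.028); mu=t.mean(0); w,V=np.linalg.eigh(np.cov((t-mu).T))
    if kind=='tee':
        m=V[:,0]; s=(((t-mu)@m)**3).mean(); x=m*np.sign(s)
    else:
        m=V[:,0]   # diagonal; hull lies to the open side: heel side has tip -> skew decides
        s=(((t-mu)@m)**3).mean(); s2=s
        x=None
    def ext(d): 
        q=t@d; return np.percentile(q,.5),np.percentile(q,99.5)
    if kind=='tee':
        y=np.array([-x[1],x[0]]); a,b=ext(y); xf=ext(x)[1]
        o=x*(xf-.033)+y*(a+b)/2
        return dict(o=o,x=x,yaw=np.degrees(np.arctan2(x[1],x[0])),run=b-a,depth=xf-ext(x)[0],mu=mu)
    # elbow: end faces lie on + diagonal side. try both signs: the heel side is the thick middle
    q=(t-mu)@m; c=(t-mu)@V[:,1]
    mid=np.abs(c)<.008   # middle strip lies toward heel
    sgn=-np.sign(q[mid].mean()-q[~mid].mean()); d=m*sgn
    th=np.arctan2(d[1],d[0])-np.pi/4; x=np.array([np.cos(th),np.sin(th)]); y=np.array([-x[1],x[0]])
    ax=ext(x);ay=ext(y); o=x*(ax[1]-.033)+y*(ay[1]-.033)
    return dict(o=o,x=x,yaw=np.degrees(th),ex=ax[1]-ax[0],ey=ay[1]-ay[0],mu=mu)
E
python3 - <<'E'
from fit import *
info=robot.camera_info('wrist')
for i in (0,1):
    z=np.load(f'w{i}.npz'); C=cloud(info,z['d'],z['T']); m=grey(z['im'],C); m[210:]=0; m[:70]=0
    for b,c,s in blobs(m):
        P=C[b]
        yy=np.nanmedian(P[:,1])
        if c[0]<20: continue
        if yy<-.2:
            t=P[P[:,2]>.036][:,:2]; print(i,'coup',cv2.minEnclosingCircle(t.astype(np.float32)),len(t)); continue
        r=fit(P,'tee' if yy<.1 else 'elbow'); print(i,c.round(),{k:np.round(v,4) for k,v in r.items()})
        # plain check: deviation
E
```

```text
0 [307. 130.] {'o': array([0.4456, 0.1535]), 'x': array([0.9793, 0.2024]), 'yaw': np.float64(11.6795), 'ex': np.float64(0.046), 'ey': np.float64(0.046), 'mu': array([0.4518, 0.1628])}
0 [427. 134.] {'o': array([0.449 , 0.0079]), 'x': array([ 0.8258, -0.564 ]), 'yaw': np.float64(-34.3317), 'run': np.float64(0.0641), 'depth': np.float64(0.0458), 'mu': array([0.4546, 0.0047])}
0 [201. 155.] {'o': array([0.4325, 0.2889]), 'x': array([-0.9666,  0.2561]), 'yaw': np.float64(-194.8404), 'ex': np.float64(0.0474), 'ey': np.float64(0.0459), 'mu': array([0.4231, 0.2831])}
0 [499. 155.] {'o': array([ 0.4292, -0.1316]), 'x': array([ 0.9044, -0.4268]), 'yaw': np.float64(-25.2632), 'run': np.float64(0.0544), 'depth': np.float64(0.046), 'mu': array([ 0.4357, -0.1365])}
1 [152. 146.] {'o': array([0.449 , 0.0058]), 'x': array([ 0.8356, -0.5493]), 'yaw': np.float64(-33.319), 'run': np.float64(0.0639), 'depth': np.float64(0.0454), 'mu': array([0.4546, 0.0025])}
1 [ 50. 154.] {'o': array([0.4453, 0.1513]), 'x': array([0.9816, 0.191 ]), 'yaw': np.float64(11.0126), 'ex': np.float64(0.0461), 'ey': np.float64(0.0448), 'mu': array([0.451 , 0.1608])}
1 [279. 159.] {'o': array([ 0.4448, -0.1436]), 'x': array([-0.9661, -0.2583]), 'yaw': np.float64(-165.0292), 'run': np.float64(0.0634), 'depth': np.float64(0.0451), 'mu': array([ 0.4382, -0.1456])}
1 coup ((0.4047629237174988, -0.26539960503578186), 0.018289782106876373) 311
```

The poses from the two views agree to about 2 mm. One view of the bins next.

```bash
python3 - <<'E'
from fit import *
R=np.diag([1.,-1,-1])
robot.goto((.52,0.01,.3),R); robot.dwell(.15)
T=pose(robot.read_tcp_rot(),robot.read_position())
im,d=robot.grab_frame('wrist'); np.savez('wb.npz',im=im,d=d,T=T); cv2.imwrite('pics/wb.png',im[:,:,::-1]); print(robot.read_t())
info=robot.camera_info('wrist'); C=cloud(info,d,T)
hsv=cv2.cvtColor(im,cv2.COLOR_RGB2HSV)
m=((hsv[...,1]>120)&(hsv[...,0]>95)&(hsv[...,0]<130)&(C[...,2]>-.01)&(C[...,2]<.07)).astype(np.uint8); m[215:]=0
for b,c,s in blobs(m,1500):
    P=C[b]; fl=P[P[:,2]<.01]; rim=P[P[:,2]>.0475]
    print(c.round(),s,'rim z',np.percentile(rim[:,2],50),'rect',cv2.minAreaRect(P[P[:,2]>.025][:,:2].astype(np.float32)),'rim',cv2.minAreaRect(rim[:,:2].astype(np.float32)), 'floor',cv2.minAreaRect(fl[:,:2].astype(np.float32)))
g=grey(im,C);g[:5]=0;g[200:]=0
for b,c,s in blobs(g): print('grey',c.round(),np.nanmedian(C[b],axis=0).round(3),'minx',np.nanpercentile(C[b][:,0],1).round(3))
E
```

```text
4.5083
[259.  64.] [  194     0   129   122 13960] rim z 0.049663843460623025 rect ((0.669931173324585, 0.005160443484783173), (0.17709475755691528, 0.18127596378326416), 89.12043762207031) rim ((0.671775758266449, 0.005132123827934265), (0.17709475755691528, 0.17758628726005554), 89.12043762207031) floor ((0.6717553734779358, 0.0051104724407196045), (0.16356872022151947, 0.17334237694740295), 88.95787048339844)
[407.  75.] [ 354    3  108  129 9830] rim z 0.049588664080825795 rect ((0.6693949699401855, -0.2314079999923706), (0.1796291023492813, 0.1792995184659958), 87.01278686523438) rim ((0.6702330112457275, -0.23143725097179413), (0.17961779236793518, 0.17754271626472473), 86.98168182373047) floor ((0.6699608564376831, -0.2311844825744629), (0.16934840381145477, 0.17713622748851776), 87.22823333740234)
[122.  94.] [   66    18   113   132 10124] rim z 0.04966394356833853 rect ((0.6396835446357727, 0.2159717082977295), (0.17971983551979065, 0.1792895793914795), 3.2878341674804688) rim ((0.6409448385238647, 0.2160445749759674), (0.17646172642707825, 0.17930026352405548), 3.273200273513794) floor ((0.6415254473686218, 0.2163088321685791), (0.17377574741840363, 0.16755086183547974), 3.5336198806762695)
grey [231.  19.] [0.733 0.045 0.035] minx 0.712
grey [287.  19.] [ 0.734 -0.036  0.034] minx 0.714
grey [391.  33.] [ 0.725 -0.195  0.035] minx 0.7
grey [142.  49.] [0.695 0.176 0.036] minx 0.67
grey [435.  45.] [ 0.72  -0.275  0.035] minx 0.695
grey [96. 57.] [0.693 0.256 0.035] minx 0.667
grey [258. 193.] [0.472 0.004 0.031] minx 0.463
grey [162. 193.] [0.472 0.152 0.032] minx 0.462
```

View pics/wb.png

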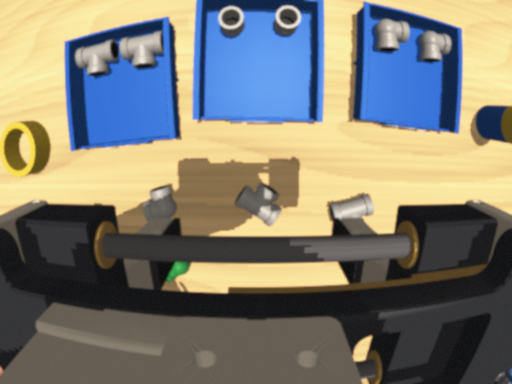

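Bin poses: tee bin (0.640, 0.216) at +3.3°, coupling bin (0.671, 0.005) at -0.9°, elbow bin (0.670, -0.231) at -3.0°. Before choosing wrist angles I need the spray can's position.

```bash
python3 - <<'E'
from fit import *
for n in ('scene','side'):
    z=np.load(n+'0.npz'); C=cloud(robot.camera_info(n),z['d']); P=C.reshape(-1,3)
    k=(P[:,2]>.17)&(P[:,2]<.22)&(P[:,1]<-.25)&(P[:,0]>.5)&(P[:,0]<.9)&(P[:,1]>-.6)
    k2=(P[:,2]>.08)&(P[:,2]<.17)&(P[:,1]<-.25)&(P[:,0]>.5)&(P[:,0]<.9)&(P[:,1]>-.6)
    for q in (k,k2):print(n,q.sum(),P[q].min(0).round(3),P[q].max(0).round(3),cv2.minEnclosingCircle(P[q][:,:2].astype(np.float32)))
R=lambda a:np.array([[np.cos(a),np.sin(a),0],[np.sin(a),-np.cos(a),0],[0,0,-1]])
for a in (-90,-60,-120,-135,90,60,45,30,0):
    print(a,[None if q is None else q.round(0)[[0,5]] for q in (robot.ik(p,R(np.radians(a))) for p in [(.64,-.27,.01),(.64,-.19,.01),(.61,.18,.01),(.61,.255,.01),(.65,-.035,.01)])])
E
```

```text
scene 285 [ 0.577 -0.454  0.17 ] [ 0.628 -0.4    0.199] ((0.6034775376319885, -0.42759254574775696), 0.027586380019783974)
scene 543 [ 0.57  -0.438  0.08 ] [ 0.635 -0.393  0.17 ] ((0.6028532385826111, -0.42354220151901245), 0.0333581306040287)
side 371 [ 0.581 -0.457  0.17 ] [ 0.63  -0.405  0.198] ((0.6064617037773132, -0.4306965470314026), 0.02644103765487671)
side 623 [ 0.572 -0.465  0.08 ] [ 0.639 -0.408  0.17 ] ((0.6054521203041077, -0.43169155716896057), 0.033531155437231064)
-90 [array([-7.,  7.]), array([ 0., -0.]), array([ 34., -34.]), array([ 40., -40.]), array([ 14., -14.])]
-60 [array([-7., 37.]), array([ 0., 30.]), array([34., -4.]), array([ 40., -10.]), array([14., 16.])]
-120 [array([ -7., -23.]), array([  0., -30.]), array([ 34., -64.]), array([ 40., -70.]), array([ 14., -44.])]
-135 [array([ -7., -38.]), array([  0., -45.]), array([ 34., -79.]), array([ 40., -85.]), array([ 14., -59.])]
90 [array([  -7., -173.]), None, array([ 34., 146.]), array([ 40., 140.]), array([ 14., 166.])]
60 [array([ -7., 157.]), array([  0., 150.]), array([ 34., 116.]), array([ 40., 110.]), array([ 14., 136.])]
45 [array([ -7., 142.]), array([  0., 135.]), array([ 34., 101.]), array([40., 95.]), array([ 14., 121.])]
30 [array([ -7., 127.]), array([  0., 120.]), array([34., 86.]), array([40., 80.]), array([ 14., 106.])]
0 [array([-7., 97.]), array([ 0., 90.]), array([34., 56.]), array([40., 50.]), array([14., 76.])]
```

The can's near edge is at y=-0.397, so jaws along the bins' x axis clear it. Starting with elbow_b (mine: the one at y=0.153).

```bash
cat > act.py <<'E'
from fit import *
Rz=lambda deg:(lambda a:np.array([[np.cos(a),np.sin(a),0],[np.sin(a),-np.cos(a),0],[0,0,-1]]))(np.radians(deg))
BIN=dict(tee=((.640,.216),3.3),coup=((.671,.005),-.9),elbow=((.670,-.231),-3.0))
def rot(d,v): 
    a=np.radians(d); return np.array([[np.cos(a),-np.sin(a)],[np.sin(a),np.cos(a)]])@np.asarray(v)
def pick(xy,a,z=.003,wopen=.068,hi=.11):
    robot.move_gripper(wopen/.088); robot.goto((*xy,hi),Rz(a)); robot.servo_line((*xy,z),Rz(a),speed=.12)
    print('down',np.round(robot.read_force(),1),np.round(robot.read_position(),4)); robot.move_gripper(0)
    print('width mm',robot.read_grip_width()*88); robot.servo_line((*xy,.12),Rz(a),speed=.15)
    print('lifted',np.round(robot.read_force(),1),robot.read_grip_width()*88,'t',robot.read_t())
def place(kind,bxy,da=0,zf=.008,rel=.060,hi=.14):
    c,b=BIN[kind]; xy=np.array(c)+rot(b,bxy); a=b-90+da
    robot.goto((*xy,hi),Rz(a)); f0=np.array(robot.read_force())
    robot.servo_line((*xy,.03),Rz(a),speed=.12)
    z=.03
    while z>zf+1e-6:
        z=max(zf,z-.004); robot.servo_line((*xy,z),Rz(a),speed=.04); df=np.array(robot.read_force())-f0
        if df[2]>5: break
    print('place z',z,'at',xy.round(4),'dF',df.round(1),'w',robot.read_grip_width()*88)
    robot.move_gripper(rel/.088); robot.servo_line((*xy,hi),Rz(a),speed=.15); print('t',robot.read_t(),robot.read_grip_width()*88)
E
python3 - <<'E'
from act import *
o=np.array([.4456,.1530]); f=11.4
pick(o+rot(f,(.0075,.003)),f-90)
E
```

```text
down [-0.1 -0.8 -0.4] [0.4528 0.1577 0.0035]
width mm 50.46723590052993
lifted [-0.6  0.8 -2. ] 50.332191449836955 t 9.05
```

```bash
python3 - <<'E'
from act import *
place('elbow',(-.031,.0345))
T=pose(robot.read_tcp_rot(),robot.read_position()); im,d=robot.grab_frame('wrist'); cv2.imwrite('pics/p1.png',im[:,:,::-1]);print(T[:3,3])
E
```

```text
place z 0.008 at [ 0.6408 -0.1949] dF [-0.2 -1.5  0.2] w 50.493904577431685
t 14.5917 59.839712131461276
[ 0.6401401  -0.19477893  0.1388934 ]
```

View pics/p1.png

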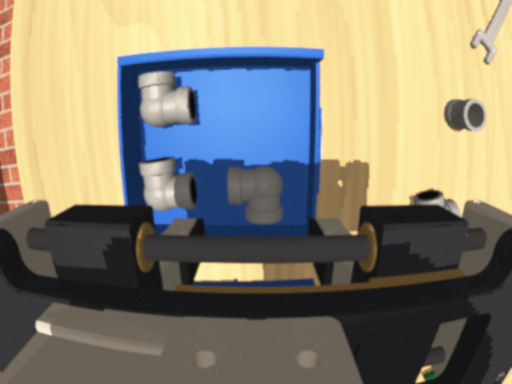

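The elbow lies flat in the elbow bin at about (258,192), clear of the stock. On to elbow_a.

```bash
python3 - <<'E'
from act import *
o=np.array([.4325,.2889]); f=165.2
pick(o+rot(f,(.0075,.003)),-105+.2)
w=robot.read_grip_width()*88
if 49<w<53:
    place('elbow',(-.031,-.0345))
    im,d=robot.grab_frame('wrist'); cv2.imwrite('pics/p2.png',im[:,:,::-1])
E
```

```text
down [-0.1 -0.8 -0.2] [0.4249 0.2882 0.0035]
width mm 50.46254901312013
lifted [-0.5  0.6 -1.9] 50.21316466257981 t 19.4167
place z 0.008 at [ 0.6372 -0.2638] dF [-0.9 -1.8  0.3] w 50.85412171490664
t 25.6 59.96464763377632
```

View pics/p2.png

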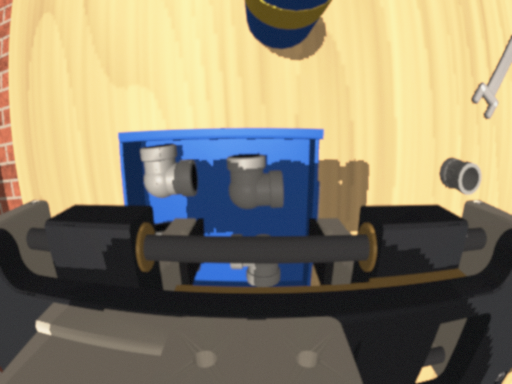

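Both elbows are down, at about (255,180) and (262,270), with the can untouched. The tees are next.

```bash
python3 - <<'E'
from act import *
o=np.array([.4448,-.1440]); f=-165.0
pick(o+rot(f,(.009,0)),f+90)
w=robot.read_grip_width()*88
if 46<w<51:
    place('tee',(-.031,-.039),rel=.058)
    im,d=robot.grab_frame('wrist'); cv2.imwrite('pics/p3.png',im[:,:,::-1])
E
```

```text
down [-0.4  0.4  0.1] [ 0.4366 -0.1464  0.0033]
width mm 48.277474376553485
lifted [-0.1 -0.1 -3.2] 48.5293737772473 t 29.4583
place z 0.008 at [0.6113 0.1753] dF [ 0.2 -0.8 -0.4] w 48.19489896267636
t 34.8917 57.88708989271301
```

View pics/p3.png

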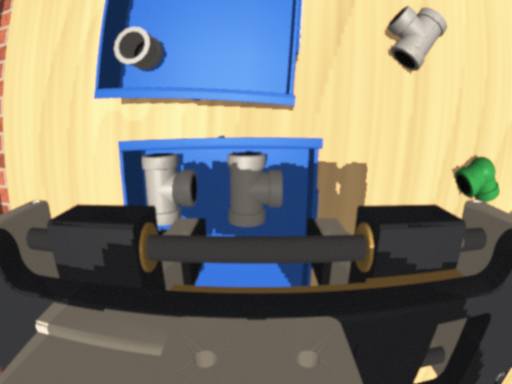

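The first tee lies flat at (252,188). Now the second tee, then the coupling.

```bash
python3 - <<'E'
from act import *
o=np.array([.4490,.0062]); f=-33.8
pick(o+rot(f,(.009,0)),f-90)
w=robot.read_grip_width()*88
if 46<w<51:
    place('tee',(-.031,.039),rel=.058)
    im,d=robot.grab_frame('wrist'); cv2.imwrite('pics/p4.png',im[:,:,::-1])
E
```

```text
down [ 0.5  0.1 -0.3] [0.457  0.0015 0.0034]
width mm 48.20369815406646
lifted [ 0.6 -0.6 -1.5] 47.982038398321286 t 38.775
place z 0.008 at [0.6068 0.2532] dF [ 0.7  0.9 -0.3] w 48.24416189233833
t 43.9667 58.065787756271526
```

View pics/p4.png

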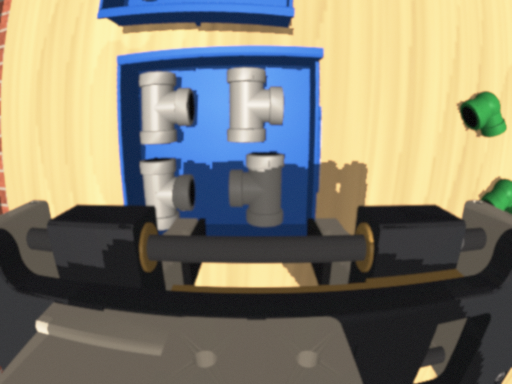

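Both tees are flat, at (252,105) and (262,190). The coupling is last.

```bash
python3 - <<'E'
from act import *
pick(np.array([.4048,-.2654]),-90)
w=robot.read_grip_width()*88
if 31<w<38:
    place('coup',(-.031,-.039),rel=.052)
    R=np.diag([1.,-1,-1]); robot.goto((.5,0.01,.3),R); robot.dwell(.3)
    T=pose(robot.read_tcp_rot(),robot.read_position()); im,d=robot.grab_frame('wrist'); cv2.imwrite('pics/p5.png',im[:,:,::-1])
    C=cloud(robot.camera_info('wrist'),d,T); g=grey(im,C,.008,.12); g[205:]=0
    for b,c,s in blobs(g): print(c.round(),np.nanmedian(C[b],axis=0).round(3),'zmax',np.nanpercentile(C[b][:,2],98).round(4))
    for n in('scene','side'):
        im,d=robot.grab_frame(n); cv2.imwrite(f'pics/{n}1.png',im[:,:,::-1])
    print(robot.read_t())
E
```

```text
down [0.3 0.5 0.9] [ 0.4053 -0.2655  0.0035]
width mm 35.752306751792446
lifted [-0.4  0.7 -0.8] 35.54805286751688 t 49.0833
place z 0.008 at [ 0.6394 -0.0335] dF [ 0.2  0.2 -0.3] w 35.45664802114627
t 54.4833 51.97795552369218
[232.  10.] [0.723 0.044 0.032] zmax 0.0443
[287.  10.] [ 0.724 -0.036  0.032] zmax 0.044
[391.  22.] [ 0.725 -0.195  0.035] zmax 0.04
[143.  37.] [0.694 0.176 0.036] zmax 0.0399
[434.  35.] [ 0.719 -0.275  0.035] zmax 0.0403
[97. 46.] [0.692 0.256 0.035] zmax 0.04
[287.  66.] [ 0.64  -0.034  0.042] zmax 0.0441
[386.  74.] [ 0.637 -0.186  0.036] zmax 0.0402
[429.  82.] [ 0.637 -0.26   0.035] zmax 0.0402
[123.  95.] [0.607 0.207 0.036] zmax 0.04
56.2167
```

View pics/p5.png

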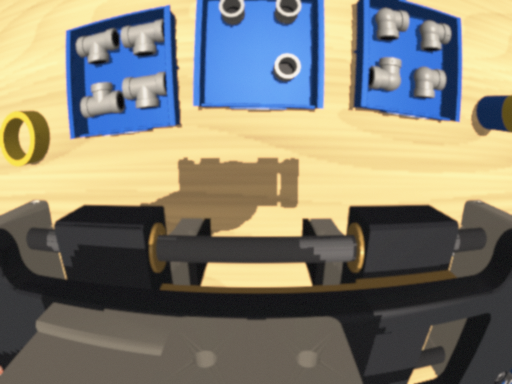

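View pics/side1.png

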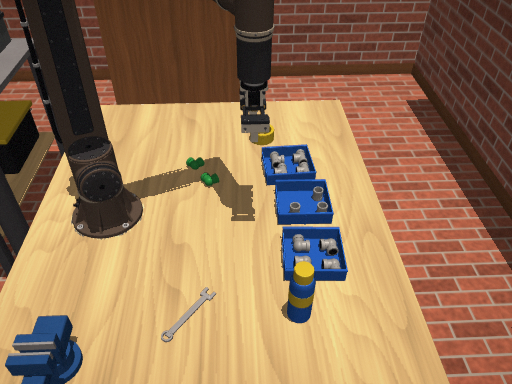

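All five are in the right bins, and their tops match the stock (40 mm for elbows and tees, 44 mm for couplings). The can, tape and green elbows look undisturbed. Handing in.

```bash
python3 -c "
from rig import robot
print(robot.job_done(), robot.read_t())"
```

```text
the job is handed in; nothing more can be done
the job is handed in; nothing more can be done
```

All five loose fittings are in their own bins: two elbows in the right bin (-y), two tees in the left bin (+y), and the coupling in the middle one. I lowered each one to about floor level before letting go, and handed in at about 56 s of the 104 s allowed.

- **Grasps:** the jaw widths were 50.5 mm for the elbows, 48.2 mm for the tees and 35.8 mm for the coupling, as expected from the given sizes. I saw only a few newtons at the wrist whenever I read it.
- **Final wrist view:** every fitting stands clear of the stock in its bin. The tops are at about 40 mm for elbows and tees and 44 mm for the coupling. That matches the stock and is below the 50 mm side walls. The two tees showed up as one blob in this check, but the picture shows them apart, side by side.
- **Left alone:** the spray can and the green elbows look unmoved. The tape roll does too, from the wrist view, as the gripper partly hid it in the side view.

No check failed. The wrist views disagreed by up to about 2 mm on fitting positions, which did not affect any grasp.

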